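# Beaker onto the nitrogen drying post

## Robot

A 6-joint arm with a two-finger parallel gripper is mounted at the origin on the work surface. World frame = base frame: x ahead of the robot, y to its left, z up, the work surface at z = 0. Lengths are in m, angles in rad, forces in N, time in s.
With the tool pointing down it reaches from about 0.35 to 0.85 m from the base axis. Payload 8.1 kg.
Tool frame: the origin (TCP) lies at the very end of the fingers, on their centre line; the grasp point (between the pads) lies 19 mm behind it; z points along the fingers, y is the direction in which the jaws open and shut (so a half turn about z gives the same grasp; the last joint's range is limited). The gripper opens to 85 mm and grips with 20 to 120 N. Pads are 22 mm wide; open, the fingers measure 114 mm over their backs; the gripper's body (76 mm by 85 mm) begins 54 mm behind the grasp point. The pads swing forward as they close: fully open they stand 13 mm farther back than shut.
Start: joints at [1.03, 0.13, 1.488, -0, 1.523, -0.085], TCP at [0.264, 0.539, 0.192] pointing down, gripper open.
Joint ranges: [-2.96, 2.96], [-0.89, 2.26], [0.02, 2.5], [-1.34, 4.48], [0, 2.73], [-2.66, 2.66]. Speed limits (rad/s): [2.39, 2.39, 2.79, 3.14, 3.14, 3.14].

## Interface

Orientations are given as a unit quaternion [x, y, z, w].
In Python, from workcell import telemetry, cams, job gives the robot as it stands. The module is installed in compiled form; this text tells all that it offers.
- The arm moves only by the tool jog_arm, never from a script. Its argument "deltas" is a list that holds one entry, the list of rows, each a list of 5 numbers: the opening, from 0 (shut) to 1 (fully open), then the shift along the tool's x, y, z in cm, then the turn about the tool's z in degrees. A call has 1 to 5 rows; each row shifts and turns the commanded pose from where the row before left it, along the tool's axes as they then stand; what a row does not reach is not made up. A row lasts 1/10 s, in which the tool goes at most 50 mm and 8.59 degrees, less where a joint would pass 70% of its speed; a pose out of reach is approached as far as the arm can. A call with a gripper value outside its range is refused whole. The fingers move at their own pace and stop on an object; "squeeze" is the grip in N (left out, the last holds). Time passes only in rows, so rows that do not move let the fingers close. It gives the time, the measured TCP pose, the force and the opening at its end, in the units of the state.
- telemetry.observe(): the state, without advancing time (a new reading comes with each control period).
- cams.camera(name): name is "scene" or "top" or "wrist"; returns a dict with "frame" (384x512x3 uint8, red, green, blue), "intrinsics" (3x3 intrinsics, pixels), "pose" (4x4, takes a point from camera to world coordinates); the wrist camera has in their place "mount" (4x4, takes a point from camera to tool coordinates, whose origin is the TCP and whose axes are the flange's). Camera axes: x right, y down, z forward; pixel columns grow to the right and rows downward; lengths in m; the calibration is good to about 2 mm. A picture is of the moment at which its call begins: read the wrist's pose just before it. There is no depth.
- job.close_job(): hands the job in, once; it reports no verdict.
The state is a dict: "time": time; "joint_pos": joint angles; "dq": joint speeds; "effort": joint torques, N m; "eef_pos": TCP position; "tcp_rot": TCP orientation; "ft_force": force on the tool from outside, world axes, zero at the start; "wrist_torque": the same for the moment, N m; "gripper_width": finger opening in m.
Only numpy, scipy, OpenCV 4.12 (cv2) and the standard library are available. Lean on these libraries where they do the work, as an engineer would, in place of code of your own. Each camera call takes 0.05 s, during which the arm holds its last target. There are 200 camera calls.

## Task

The rinsed white beaker is lying on its side on the draining cradle. Turn it mouth down over the one drying post that it fits, lower it gently until its rim sits flat on the white seat, and let go of it. Then swing that stand's nitrogen lever fully over to the far side; leave the other stand's lever and the things standing about alone.

Things in the scene. Friction and masses are not known exactly. Their poses are not given: they have to be found in the camera images.
- beaker_center (a point): Centre of the beaker, half-way up on its axis. White rigid plastic beaker, 92 mm tall, about 140 g, body 50 mm outside, the last 9 mm flaring to a 60 mm mouth. Own z axis runs from base to mouth: base 46 mm behind this point, mouth 46 mm ahead. It starts lying level, its axis 48 mm above the table, with free room of 40 mm or more either side of its body
- beaker_mouth (a point): Centre of the beaker's open mouth, in the plane of the rim; same axes as beaker_center. Bore 45 mm, wall 2.5 mm, closed base 5 mm thick
- cradle: Draining cradle, fixed: steel drip pan 150 x 100 x 10 mm (origin: centre of its underside) with two round rods 8 mm thick, 32 mm apart, along its x axis, top at 28 mm, on which the beaker lies with its mouth towards the cradle's +x; a wire stop 37 mm high stands behind the beaker's base at x = -55 mm
- wide_stand_seat (a point): Centre of the white seat, 78 mm across, of the fixed stand with the short stout post. The steel post rises here, 39 mm thick for 46 mm, then tapers to 20 mm at its top, 66 mm above the seat. Seat top: 22 mm above the table. Axes are the stand's, z up; base plate 96 (x) x 170 (y) mm, 10 mm thick. Its lever stands 97 mm from the post towards -y
- wide_lever (a joint): Nitrogen lever of the stout-post stand, rad: 0 = leaning towards the stand's -x side (shut), 1.0 = fully over to its +x side (open). It starts between 0 and 0.1. Stays where it is left, moves with a light push of a few newtons near its tip
- wide_lever_tip (a point): Centre of the ball (26 mm) on the end of that lever: a steel stick 10 mm thick, 70 mm from its pivot to this point. The pivot, an axis along the stand's y, lies 32 mm above the table over a block 70 (x) x 50 (y) mm whose top is at 35 mm. From shut to open the ball moves 67 mm along the stand's +x, in a shallow arc over the top
- thin_stand_seat (a point): Centre of the seat (60 mm across) of the other drying stand, with the tall thin post (14 mm thick, 140 mm high, for measuring cylinders); otherwise the same stand. The beaker does not fit it: the post is taller than the beaker is deep
- thin_lever (a joint): Lever of the thin-post stand, same meaning; it starts at 0 and is to be left there
- thin_lever_tip (a point): Centre of the ball on the thin-post stand's lever, same build
- beaker: The same beaker; origin at the centre of its closed base, z towards the mouth
- cylinder: Bystander: clear measuring cylinder standing upright, 170 mm tall, tube 28 mm, foot 62 mm; origin under its foot
- dropper: Bystander: brown dropper bottle, 44 mm across, 85 mm tall; origin under it
- wafer_box: Bystander: flat round grey wafer case, 84 mm across, 18 mm high; origin under it

How it is judged:
By the outcome, as a careful person would: the job done as asked, in the order asked, and still so for the second after the job is handed in, with the robot touching nothing.
It also fails if it takes over 72 s, if anything falls off the work surface, if the arm or the gripper's body presses on something with over 40 N, if the wrist force passes 120 N, or if a joint passes its speed limit or range.

## Working session

There is one attempt and no reset: what is moved stays moved. The work goes in short steps, Python scripts to look and compute and a tool call to move; the robot and the scene stay as the last step left them, time stands still between calls to the robot, and variables do not carry over. Pictures are saved under pics/ and viewed, about 8 in all and at most 12, crops included, and the job is handed in when it is done.

Besides the shell and the picture viewer there is one more tool, called after ">>>" as a command line: name --argument value ..., lists and objects as JSON in quotes. jog_arm: Moves the arm, as the interface text tells. Its arguments: {"type":"object","properties":{"deltas":{"type":"array","items":{"type":"array","items":{"type":"array","items":{"type":"number"}}}},"squeeze":{"type":"number"}},"required":["deltas"]}

```bash
mkdir -p pics; cat > h.py <<'E'
import numpy as np, cv2
from scipy.spatial.transform import Rotation as R
from workcell import telemetry, cams, job
def grab(name,fn=None):
    s=telemetry.observe(); c=cams.camera(name); im=c["frame"][:,:,::-1].copy()
    if "pose" in c: P=np.array(c["pose"])
    else:
        T=np.eye(4);T[:3,:3]=R.from_quat(s["tcp_rot"]).as_matrix();T[:3,3]=s["eef_pos"];P=T@np.array(c["mount"])
    if fn: cv2.imwrite("pics/"+fn,im)
    return im,np.array(c["intrinsics"]),P
def ray(K,P,u,v,z):
    d=P[:3,:3]@np.linalg.solve(K,[u,v,1.]);o=P[:3,3]
    return (o+d*(z-o[2])/d[2])
def proj(K,P,p):
    q=P[:3,:3].T@(np.array(p)-P[:3,3]);q=K@q;return q[:2]/q[2]
E
python3 - <<'E'
from h import *
np.set_printoptions(precision=4,suppress=True)
for n in("top","scene"):
    im,K,P=grab(n);cv2.imwrite(f"pics/{n}0.png",cv2.resize(im,(800,600)));np.savez(n+"0.npz",im=im,K=K,P=P);print(K,P)
print(telemetry.observe())
print(cams.camera("wrist")["mount"])
E
```

```text
[[437.0882   0.     254.9665]
 [  0.     437.0882 187.4145]
 [  0.       0.       1.    ]] [[-0.0002 -0.9911  0.1334  0.436 ]
 [-1.      0.0006  0.0029  0.006 ]
 [-0.0029 -0.1334 -0.9911  1.1902]
 [ 0.      0.      0.      1.    ]]
[[459.2653   0.     258.3024]
 [  0.     459.2653 189.8956]
 [  0.       0.       1.    ]] [[ 0.6539  0.6332 -0.4141  1.0128]
 [ 0.7566 -0.5439  0.363  -0.4042]
 [ 0.0046 -0.5507 -0.8347  0.986 ]
 [ 0.      0.      0.      1.    ]]
{'time': 0.1, 'joint_pos': array([ 1.0296,  0.1311,  1.4892,  0.    ,  1.523 , -0.0854]), 'dq': array([ 0.0005, -0.0013, -0.0021, -0.0008,  0.0005, -0.    ]), 'effort': array([  0.001 , -57.0957, -50.1936,  -0.0002,   0.0084,  -0.    ]), 'eef_pos': array([0.2638, 0.5383, 0.1912]), 'tcp_rot': array([ 0.2259,  0.9741, -0.0008, -0.0003]), 'ft_force': array([-1.0458, -0.2395, -0.2429]), 'wrist_torque': array([ 0.0115,  0.0657, -0.0335]), 'gripper_width': 0.08530219649522836}
[[-0.0002 -0.9517 -0.3071  0.0786]
 [ 1.     -0.0001 -0.0001  0.0009]
 [ 0.0001 -0.3071  0.9517 -0.1816]
 [ 0.      0.      0.      1.    ]]
```

View pics/top0.png

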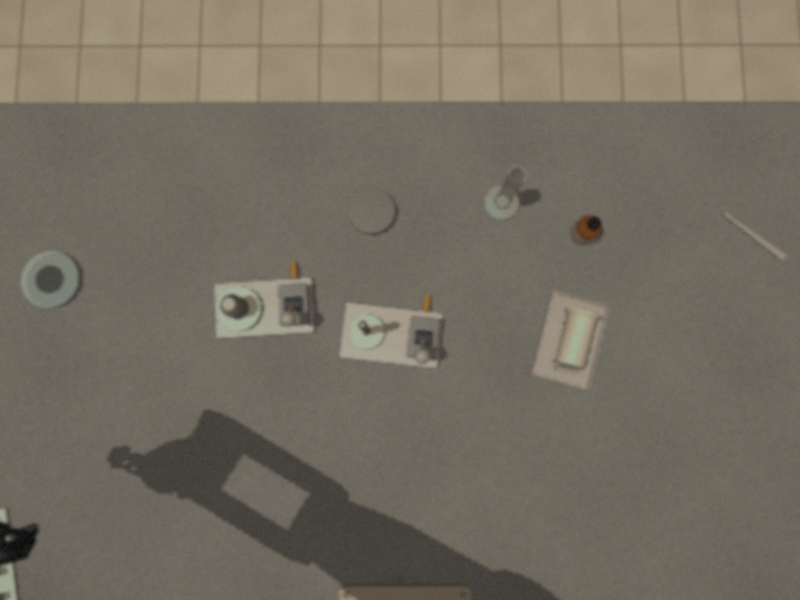

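View pics/scene0.png

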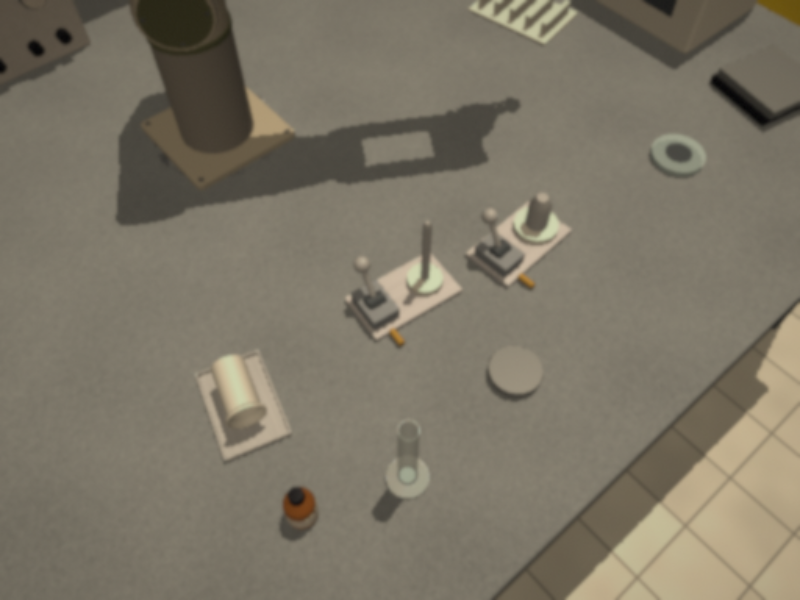

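The top view shows the stout-post stand at about (240,308) on the 800-px picture, with its lever ball at (290,318) leaning towards -x. The thin stand is at (367,331). The beaker is on the cradle at (577,337), mouth up-image (+x) according to the scene view.

```bash
python3 - <<'E'
from h import *
np.set_printoptions(precision=4,suppress=True)
d=np.load("top0.npz");im,K,P=d["im"],d["K"],d["P"]
s=1.5625
hsv=cv2.cvtColor(im,cv2.COLOR_BGR2HSV)
def blobs(m,x0,x1,y0,y1,lab,z):
    mm=np.zeros_like(m);mm[y0:y1,x0:x1]=m[y0:y1,x0:x1]
    for c in cv2.findContours(mm,cv2.RETR_EXTERNAL,cv2.CHAIN_APPROX_NONE)[0]:
        if cv2.contourArea(c)<60: continue
        (cx,cy),wh,a=cv2.minAreaRect(c);b=cv2.boxPoints(((cx,cy),wh,a))
        print(lab,cv2.contourArea(c),(cx,cy),"W",ray(K,P,cx,cy,z));print(np.array([ray(K,P,*p,z)[:2] for p in b]))
for (u,v) in [(577,337),(577,360),(545,340),(240,309),(222,330),(367,331),(292,300)]:
    u=int(u/s);v=int(v/s);print((u,v),im[v,u],hsv[v,u])
g=hsv[:,:,2]
blobs(((g>120)).astype(np.uint8)*255,330,395,180,255,"cradle",.01)
blobs(((g>175)).astype(np.uint8)*255,330,395,180,255,"beaker",.055)
blobs(((g>120)).astype(np.uint8)*255,130,205,172,220,"wide",.01)
blobs(((g>120)).astype(np.uint8)*255,212,290,190,240,"thin",.01)
c=np.vstack([cv2.resize(im[170:250,130:290],None,fx=5,fy=5,interpolation=2)[:300],])
a=cv2.resize(im[170:225,130:290],None,fx=5,fy=5);b=cv2.resize(im[180:255,330:400],None,fx=4,fy=4)
o=np.zeros((600,800,3),np.uint8);o[:275]=a;o[290:590,:280]=b
S=np.load("scene0.npz");e=S["im"][220:300,115:195];o[285:600,300:615]=cv2.resize(e,(315,315))
cv2.imwrite("pics/crop1.png",o)
E
```

```text
(369, 215) [150 176 166] [ 42  38 176]
(369, 230) [136 162 166] [ 26  46 166]
(348, 217) [126 141 153] [ 17  45 153]
(153, 197) [53 61 66] [18 50 66]
(142, 211) [152 171 168] [ 35  28 171]
(234, 211) [54 57 62] [11 33 62]
(186, 192) [58 63 63] [30 20 63]
cradle 2068.5 (365.1051940917969, 217.53977966308594) W [ 0.5127 -0.2876  0.01  ]
[[ 0.4516 -0.2158]
 [ 0.6013 -0.2583]
 [ 0.5746 -0.3604]
 [ 0.4258 -0.3163]]
wide 1788.5 (167.90684509277344, 194.07131958007812) W [0.5767 0.2463 0.01  ]
[[0.6284 0.3387]
 [0.6398 0.1643]
 [0.5257 0.1551]
 [0.5145 0.3272]]
thin 1882.5 (249.88392639160156, 209.986328125) W [0.5332 0.0232 0.01  ]
[[ 0.4826  0.1157]
 [ 0.605   0.1027]
 [ 0.5844 -0.0703]
 [ 0.4626 -0.0549]]
```

View pics/crop1.png

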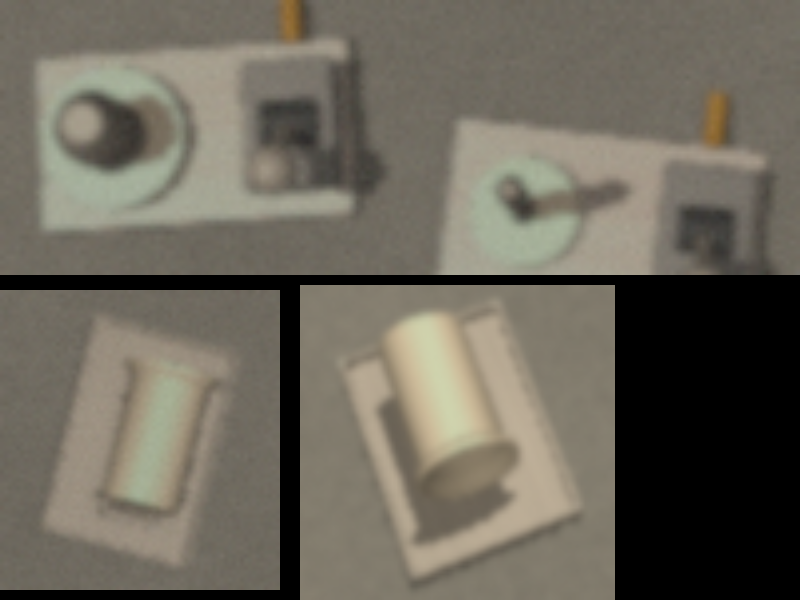

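The crop shows the wide seat centre near pixel (153,197.6), its lever ball near (183.6,203.6), the beaker base at (366,233.7) and the mouth at (373,200).

```bash
python3 - <<'E'
from h import *
np.set_printoptions(precision=4,suppress=True)
d=np.load("top0.npz");im,K,P=d["im"],d["K"],d["P"]
b=ray(K,P,366.2,233.7,.048);m=ray(K,P,373.2,200,.048);print("base,mouth",b,m,np.linalg.norm(m-b),np.degrees(np.arctan2(*(m-b)[1::-1])))
w=ray(K,P,153,197.6,.022);t=ray(K,P,233,212,.022);l=ray(K,P,183.6,203.6,.093);print("seat",w,"thin",t,"ball",l)
print("posttop",ray(K,P,130+85/5,170+120/5,.088))
e0=ray(K,P,130+42/5,170+230/5,.01);e1=ray(K,P,130+352/5,170+214/5,.01);print("edge",e0,e1,e1-e0)
s=telemetry.observe();M=R.from_quat(s["tcp_rot"]).as_matrix();print(M,s["eef_pos"])
E
```

```text
base,mouth [ 0.4682 -0.2796  0.048 ] [ 0.5562 -0.3009  0.048 ] 0.09053699727644078 -13.646900923386017
seat [0.5657 0.2838 0.022 ] thin [0.5269 0.0683 0.022 ] ball [0.5426 0.1892 0.093 ]
posttop [0.5676 0.2836 0.088 ]
edge [0.5171 0.3245 0.01  ] [0.5257 0.1571 0.01  ] [ 0.0086 -0.1675  0.    ]
[[-0.8979  0.4401 -0.0007]
 [ 0.4401  0.8979 -0.0013]
 [ 0.0001 -0.0015 -1.    ]] [0.2638 0.5383 0.1913]
```

>>> jog_arm --deltas '[[[1,0,0,-2.5,-5.5],[1,0,0,-2.5,-5.6],[1,-2.35,-4.1,0,0],[1,-2.35,-4.1,0,0],[1,-2.35,-4.1,0,0]]]' --squeeze 20

```text
time: 0.65
eef_pos: [0.3003, 0.4003, 0.2418]
tcp_rot: [0.13, 0.991, -0.0, -0.0]
ft_force: [0.7, -1.2, 0.5]
gripper_width: 0.0856
```

>>> jog_arm --deltas '[[[1,-2.35,-4.1,0,0],[1,-2.35,-4.1,0,0],[1,-2.35,-4.1,0,0],[1,-2.35,-4.1,0,0],[1,-2.35,-4.1,0,0]]]'

```text
time: 1.15
eef_pos: [0.3606, 0.1715, 0.2421]
tcp_rot: [0.13, 0.991, 0.0, 0.0]
ft_force: [1.4, -0.4, -0.4]
gripper_width: 0.0856
```

>>> jog_arm --deltas '[[[1,-2.35,-4.1,0,0],[1,-2.35,-4.1,0,0],[1,-2.35,-4.1,0,0],[1,-2.35,-4.1,0,0],[1,-2.35,-4.1,0,0]]]'

```text
time: 1.65
eef_pos: [0.4211, -0.0572, 0.2422]
tcp_rot: [0.131, 0.991, 0.0, 0.0]
ft_force: [2.2, 0.6, 0.2]
gripper_width: 0.0853
```

>>> jog_arm --deltas '[[[1,-2.35,-4.1,0,0],[1,-2.35,-4.1,0,0],[1,-2.35,-4.1,0,0],[1,0,0,0,0],[1,0,0,0,0]]]'

```text
time: 2.15
eef_pos: [0.4568, -0.1929, 0.2413]
tcp_rot: [0.132, 0.991, 0.001, -0.001]
ft_force: [0.7, 1.6, -0.7]
gripper_width: 0.0849
```

```bash
python3 - <<'E'
from h import *
np.set_printoptions(precision=4,suppress=True)
im,K,P=grab("wrist","w1.png");np.savez("w1.npz",im=im,K=K,P=P);s=telemetry.observe();print(s["eef_pos"],s["joint_pos"],s["ft_force"],R.from_quat(s["tcp_rot"]).as_matrix()[:,0])
ax=np.array([.966,-.259,0])
for p in([.468,-.280,.048],[.556,-.301,.048],[.4815,-.2835,.03]):print(proj(K,P,p))
E
```

```text
[ 0.457  -0.1919  0.2417] [-0.5015 -0.1691  1.6943  0.0004  1.6177 -1.8094] [0.2587 0.3427 0.3021] [-0.9656  0.2599  0.0012]
[181.2527 186.6311]
[187.4267 249.3296]
[184.6514 192.674 ]
```

View pics/w1.png

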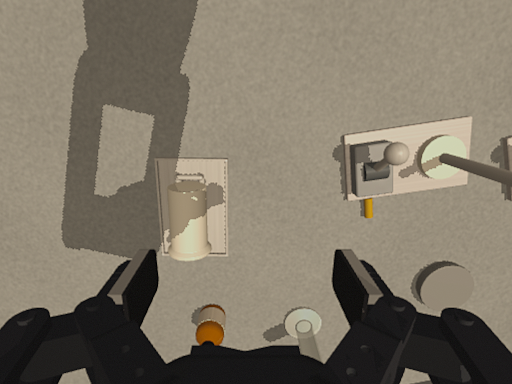

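The wrist view shows the beaker axis vertical in the image: base around (187,184), mouth around (189,252), aligned with tool x. The wire stop is behind the base.

```bash
python3 - <<'E'
from h import *
np.set_printoptions(precision=4,suppress=True)
d=np.load("w1.npz");im,K,P=d["im"],d["K"],d["P"]
b=ray(K,P,187.5,184,.070);m=ray(K,P,189,256,.03);m2=ray(K,P,189,245,.048)
print(b,m,m2,np.degrees(np.arctan2(*(m-b)[1::-1])))
pan=[ray(K,P,*q,.01) for q in((157,158),(228,158),(228,255),(163,255))];print(np.array(pan),np.mean(pan,0))
s=telemetry.observe();M=R.from_quat(s["tcp_rot"]).as_matrix()
for h in (14,20):
    g=b+h/1000*np.array([.966,-.259,0]);print(h,g,"tool delta cm",100*M.T@(g-s["eef_pos"]))
E
```

```text
[ 0.4618 -0.2653  0.07  ] [ 0.5753 -0.3084  0.03  ] [ 0.5502 -0.2968  0.048 ] -20.81463443361054
[[ 0.4289 -0.3099  0.01  ]
 [ 0.4545 -0.2153  0.01  ]
 [ 0.5992 -0.2572  0.01  ]
 [ 0.5731 -0.3533  0.01  ]] [ 0.5139 -0.2839  0.01  ]
14 [ 0.4753 -0.2689  0.07  ] tool delta cm [-3.791  -6.968  17.1608]
20 [ 0.4811 -0.2705  0.07  ] tool delta cm [-4.3911 -6.9674 17.16  ]
```

>>> jog_arm --deltas '[[[1,-2.1,-3.75,0,0],[1,-2.1,-3.75,2.0,1],[1,0,0,4.5,0],[1,0,0,4.5,0],[1,0,0,0,0]]]'

```text
time: 2.7
eef_pos: [0.4743, -0.2712, 0.1251]
tcp_rot: [0.139, 0.99, 0.003, -0.005]
ft_force: [-0.9, 0.7, -0.8]
gripper_width: 0.0854
```

>>> jog_arm --deltas '[[[1,0,0,0,0],[1,0,0,0,0]]]'

```text
time: 2.9
eef_pos: [0.4803, -0.2758, 0.1359]
tcp_rot: [0.139, 0.99, -0.001, 0.002]
ft_force: [1.9, 0.0, 0.3]
gripper_width: 0.0854
```

```bash
python3 - <<'E'
from h import *
np.set_printoptions(precision=4,suppress=True)
im,K,P=grab("wrist","w2.png");np.savez("w2.npz",im=im,K=K,P=P);s=telemetry.observe();print(s["eef_pos"],s["joint_pos"],s["ft_force"],R.from_quat(s["tcp_rot"]).as_matrix()[:,0])
for p in([.468,-.280,.048],[.556,-.301,.048],[.4815,-.2835,.03]):print(proj(K,P,p))
E
```

```text
[ 0.4805 -0.2762  0.1361] [-0.6142  0.0338  1.6933  0.      1.4088 -1.9066] [ 1.0437 -0.1906  0.1275] [-0.9615  0.2749 -0.0054]
[236.0086 172.5497]
[240.7846 259.6638]
[237.0211 181.7681]
```

View pics/w2.png

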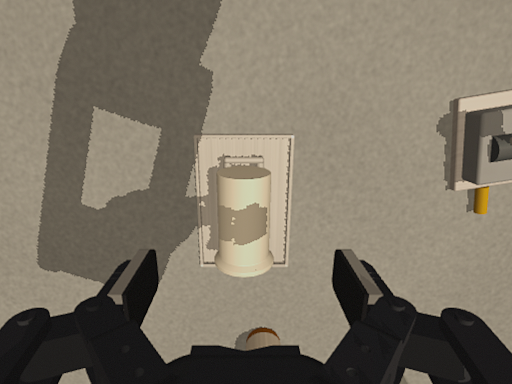

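The beaker is centred between the jaws (x≈244, against a jaw centre of ≈245). The base face is centred near (244,172).

```bash
python3 - <<'E'
from h import *
np.set_printoptions(precision=4,suppress=True)
d=np.load("w2.npz");im,K,P=d["im"],d["K"],d["P"]
s=telemetry.observe();M=R.from_quat(s["tcp_rot"]).as_matrix()
for q in((244,172,.048),(244,178,.073),(244,167,.073),(244,276,.018),(244,255,.078)):
    p=ray(K,P,*q);print(q,p,100*M.T@(p-s["eef_pos"]))
print(s["eef_pos"])
E
```

```text
(244, 172, 0.048) [ 0.4695 -0.2728  0.048 ] [1.1964 0.0381 8.8037]
(244, 178, 0.073) [ 0.4684 -0.2724  0.073 ] [1.3    0.0441 6.3031]
(244, 167, 0.073) [ 0.4594 -0.2698  0.073 ] [2.2397 0.0448 6.2981]
(244, 276, 0.018) [ 0.5942 -0.3087  0.018 ] [-11.7648   0.0207  11.8736]
(244, 255, 0.078) [ 0.5354 -0.2916  0.078 ] [-5.6666  0.0397  5.8406]
[ 0.4805 -0.2762  0.1361]
```

>>> jog_arm --deltas '[[[1,0,0,3.5,0],[1,0,0,3.5,0],[1,0,0,2.5,0],[1,0,0,1.4,0],[1,0,0,0,0]]]'

```text
time: 3.45
eef_pos: [0.4782, -0.2752, 0.0229]
tcp_rot: [0.139, 0.99, 0.0, -0.0]
ft_force: [-0.3, -0.3, 0.3]
gripper_width: 0.0852
```

>>> jog_arm --deltas '[[[1,0,0,0,0],[0.5,0,0,0,0],[0.4,0,0,0,0],[0.4,0,0,0,0],[0.4,0,0,0,0]]]'

```text
time: 3.95
eef_pos: [0.4789, -0.2767, 0.0246]
tcp_rot: [0.139, 0.99, -0.001, 0.001]
ft_force: [-3.2, -0.2, 9.6]
gripper_width: 0.0344
```

>>> jog_arm --deltas '[[[0.4,0,0,0,0],[0.4,0,0,0,0],[0.4,0,0,0,0],[0.4,0,0,0,0]]]'

```text
time: 4.35
eef_pos: [0.479, -0.2767, 0.0248]
tcp_rot: [0.139, 0.99, -0.001, 0.001]
ft_force: [-3.6, -1.2, 7.3]
gripper_width: 0.0347
```

```bash
python3 - <<'E'
from h import *
w,K,P=grab("wrist");s,_,_=grab("scene");t,_,_=grab("top")
o=np.zeros((600,800,3),np.uint8);o[:300,:400]=cv2.resize(w,(400,300));
o[:300,400:]=cv2.resize(s[200:320,100:260],(400,300));o[300:,:400]=cv2.resize(t[180:255,320:420],(400,300));cv2.imwrite("pics/g1.png",o)
print(telemetry.observe())
E
```

```text
{'time': 4.5, 'joint_pos': array([-6.15904008e-01,  1.48733820e-01,  1.78581224e+00, -9.72380455e-04,
        1.20493162e+00, -1.90671377e+00]), 'dq': array([ 0.00039311, -0.00050775,  0.00068362, -0.00159394, -0.00088799,
        0.00066151]), 'effort': array([ 1.40720889e+00, -4.90807629e+01, -4.24052989e+01,  9.18923467e-01,
       -7.00156912e-01, -8.43929214e-03]), 'eef_pos': array([ 0.47897739, -0.27671665,  0.02476729]), 'tcp_rot': array([ 1.39364608e-01,  9.90240466e-01, -8.88208819e-04,  7.31885707e-04]), 'ft_force': array([-2.89060621, -0.39698448,  9.02158725]), 'wrist_torque': array([-0.23721461,  0.5515725 , -0.00624935]), 'gripper_width': 0.03473129336696532}
```

View pics/g1.png

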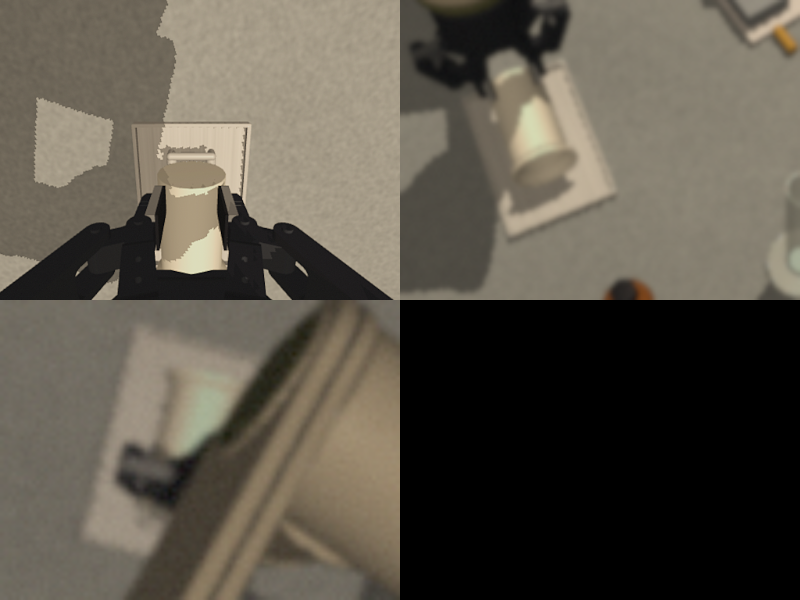

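>>> jog_arm --deltas '[[[0.3,0,0,0,0],[0.3,0,0,0,0],[0.3,0,0,0,0]]]' --squeeze 20

```text
time: 4.8
eef_pos: [0.4794, -0.2769, 0.0257]
tcp_rot: [0.139, 0.99, -0.001, 0.001]
ft_force: [-4.7, -0.3, 15.5]
gripper_width: 0.0315
```

```bash
python3 - <<'E'
from h import *
w,K,P=grab("wrist");np.savez("w3.npz",im=w,K=K,P=P)
cv2.imwrite("pics/g2.png",cv2.resize(w[180:384,130:360],(676,600),interpolation=cv2.INTER_CUBIC))
s=telemetry.observe();M=R.from_quat(s["tcp_rot"]).as_matrix()
for y in(-.0245,-.016,.016,.0245):
  for z in(-.041,-.019,0):print(y,z,proj(K,P,M@np.array([0,y,z])+s["eef_pos"]))
E
```

```text
-0.0245 -0.041 [196.21863915 253.30929535]
-0.0245 -0.019 [201.90838156 234.7996321 ]
-0.0245 0 [205.84870759 221.98110663]
-0.016 -0.041 [212.52384973 253.30565072]
-0.016 -0.019 [216.30496381 234.79642209]
-0.016 0 [218.9235048  221.97819637]
0.016 -0.041 [273.90802875 253.29192977]
0.016 -0.019 [270.50375009 234.78433738]
0.016 0 [268.14617868 221.96724013]
0.0245 -0.041 [290.21316326 253.28828515]
0.0245 -0.019 [284.90027304 234.78112739]
0.0245 0 [281.22092697 221.96432988]
```

View pics/g2.png

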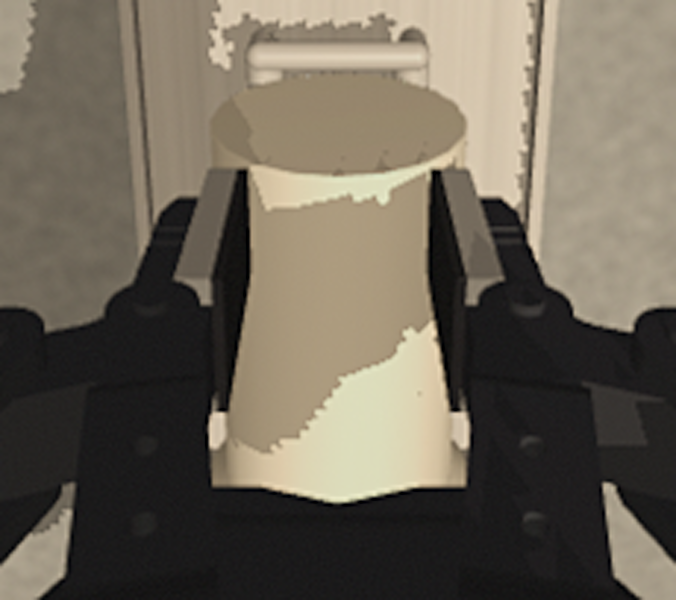

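The pad tips sit on the upper half of the beaker, at about z≈0.068. They end roughly 40 mm higher than the TCP reading implies. I'll open, then go lower in small steps while watching the force.

>>> jog_arm --deltas '[[[0.85,0,0,0,0],[0.85,0,0,0,0],[0.85,0,0,0,0],[0.85,0,0,0.5,0],[0.85,0,0,0,0]]]'

```text
time: 5.35
eef_pos: [0.4777, -0.275, 0.017]
tcp_rot: [0.139, 0.99, 0.0, -0.001]
ft_force: [0.2, 0.0, 0.0]
gripper_width: 0.0726
```

```bash
python3 - <<'E'
from h import *
np.set_printoptions(precision=4,suppress=True)
s=telemetry.observe();print(s["eef_pos"],s["ft_force"],s["gripper_width"]);M=R.from_quat(s["tcp_rot"]).as_matrix()
w,K,P=grab("wrist");S,Ks,Ps=grab("scene");print(K[0])
t,Kt,Pt=grab("top")
for x in(-.011,.011):
  for y in(-.036,.036):
    for z in(-.045,-.008):
      p=M@np.array([x,y,z])+s["eef_pos"];print(x,y,z,proj(K,P,p),proj(Ks,Ps,p))
o=np.zeros((600,800,3),np.uint8);o[:,:400]=cv2.resize(w[150:384,167:323],(400,600),interpolation=2);o[:,400:]=cv2.resize(S[190:310,110:190],(400,600),interpolation=2)
cv2.imwrite("pics/g3.png",o)
E
```

```text
[ 0.4777 -0.275   0.017 ] [0.2338 0.0001 0.045 ] 0.07260504622409238
[302.9467   0.     244.85  ]
-0.011 -0.036 -0.045 [174.0248 275.955 ] [130.9773 243.937 ]
-0.011 -0.036 -0.008 [186.965  242.9247] [134.6268 251.1869]
-0.011 0.036 -0.045 [312.5099 275.9333] [161.8196 232.0112]
-0.011 0.036 -0.008 [300.1467 242.9064] [164.5235 239.4907]
0.011 -0.036 -0.045 [170.8434 237.6008] [128.2281 235.9646]
0.011 -0.036 -0.008 [184.8561 210.6331] [131.9198 243.3712]
0.011 0.036 -0.045 [315.5341 237.5773] [158.7944 224.29  ]
0.011 0.036 -0.008 [302.1491 210.6136] [161.5573 231.9143]
```

View pics/g3.png

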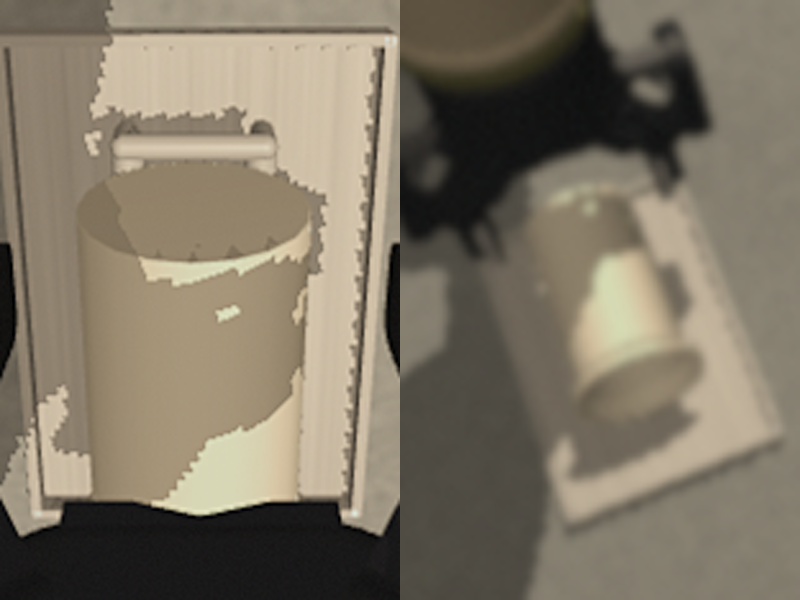

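The fingertips show at scene px (130,240) and wrist px (173,245). Both fit a tip about 45 mm behind the TCP reading, so the grasp needs about 3 cm more descent. I'll go down step by step and watch the force.

>>> jog_arm --deltas '[[[0.85,0,0,0.5,0],[0.85,0,0,0.5,0],[0.85,0,0,0,0]]]'

```text
time: 5.8
eef_pos: [0.4777, -0.275, 0.007]
tcp_rot: [0.139, 0.99, 0.0, -0.001]
ft_force: [-0.2, 0.2, 0.3]
gripper_width: 0.0724
```

>>> jog_arm --deltas '[[[0.85,0,0,0.5,0],[0.85,0,0,0.5,0],[0.85,0,0,0,0]]]'

```text
time: 6.1
eef_pos: [0.4778, -0.2751, -0.0029]
tcp_rot: [0.139, 0.99, 0.0, -0.001]
ft_force: [0.2, -0.2, 0.0]
gripper_width: 0.0727
```

The TCP reads below the pan with no contact, which confirms the offset. I'll go 1 cm lower and close.

>>> jog_arm --deltas '[[[0.85,0,0,0.5,0],[0.85,0,0,0.5,0],[0.85,0,0,0,0],[0.5,0,0,0,0],[0.4,0,0,0,0]]]' --squeeze 20

```text
time: 6.6
eef_pos: [0.4785, -0.2766, -0.0113]
tcp_rot: [0.139, 0.99, -0.001, 0.0]
ft_force: [-0.0, -2.0, -0.4]
gripper_width: 0.0503
```

>>> jog_arm --deltas '[[[0.4,0,0,0,0],[0.4,0,0,0,0],[0.4,0,0,0,0]]]'

```text
time: 6.9
eef_pos: [0.4787, -0.2764, -0.0112]
tcp_rot: [0.139, 0.99, -0.001, 0.0]
ft_force: [-1.8, -5.1, 2.6]
gripper_width: 0.0499
```

Gripped at 50 mm. Now lifting at 20 N to see whether it pivots.

>>> jog_arm --deltas '[[[0.4,0,0,-1.5,0],[0.4,0,0,-3,0],[0.4,0,0,-4,0],[0.4,0,0,-4,0],[0.4,0,0,0,0]]]'

```text
time: 7.4
eef_pos: [0.4824, -0.2775, 0.1212]
tcp_rot: [0.139, 0.99, -0.002, 0.005]
ft_force: [0.5, -1.1, -1.0]
gripper_width: 0.0502
```

```bash
python3 - <<'E'
from h import *
np.set_printoptions(precision=4,suppress=True)
w,K,P=grab("wrist");S,Ks,Ps=grab("scene")
s=telemetry.observe();print(s["eef_pos"],s["ft_force"],s["wrist_torque"],s["gripper_width"])
o=np.zeros((384,800,3),np.uint8);o[:,:400]=cv2.resize(w[150:384,123:367],(400,384),interpolation=2);o[:,400:]=cv2.resize(S[170:300,110:245],(400,384),interpolation=2)
cv2.imwrite("pics/g4.png",o)
E
```

```text
[ 0.4795 -0.2756  0.1151] [-0.0936 -0.2765 -2.0105] [0.0147 0.0808 0.0074] 0.050268256812916676
```

View pics/g4.png

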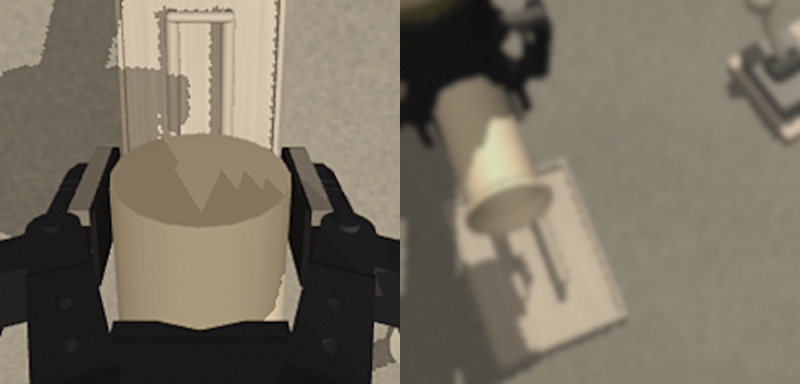

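The beaker is held by its base end and lifted off the cradle, still near horizontal. I'll carry it high to the near side of the stout post, then use the post to tip the mouth down.

>>> jog_arm --deltas '[[[0.4,0,0,-3,0],[0.4,0,0,-4,0],[0.4,0.6,2,-1.5,0],[0.4,1.1,3.7,0,0],[0.4,1.1,3.7,0,0]]]'

```text
time: 8.0
eef_pos: [0.4766, -0.1762, 0.197]
tcp_rot: [0.14, 0.99, 0.001, -0.001]
ft_force: [0.5, 0.9, -0.6]
gripper_width: 0.0502
```

>>> jog_arm --deltas '[[[0.4,1.1,3.7,0,0],[0.4,1.1,3.7,0,0],[0.4,1.1,3.7,0,0],[0.4,1.1,3.7,0,0],[0.4,1.1,3.7,0,0]]]'

```text
time: 8.5
eef_pos: [0.474, 0.0175, 0.1962]
tcp_rot: [0.139, 0.99, 0.0, -0.002]
ft_force: [0.4, -0.7, -1.3]
gripper_width: 0.0501
```

>>> jog_arm --deltas '[[[0.4,1.1,3.7,0,0],[0.4,1.1,3.7,0,0],[0.4,1.1,3.7,0,0],[0.4,1.1,3.7,0,0],[0.4,1.1,3.7,0,0]]]'

```text
time: 9.0
eef_pos: [0.472, 0.21, 0.1961]
tcp_rot: [0.139, 0.99, -0.001, -0.002]
ft_force: [1.0, 0.1, -0.8]
gripper_width: 0.0499
```

>>> jog_arm --deltas '[[[0.4,1.1,3.7,0,0],[0.4,1.1,3.7,0,0],[0.4,0.6,2,0,0],[0.4,0,0,0,0],[0.4,0,0,0,0]]]'

```text
time: 9.5
eef_pos: [0.4715, 0.3063, 0.1962]
tcp_rot: [0.139, 0.99, -0.001, -0.002]
ft_force: [-0.8, -0.6, -0.5]
gripper_width: 0.0503
```

```bash
cat > tilt.py <<'E'
from h import *
np.set_printoptions(precision=4,suppress=True)
def white(S,box):
    x0,x1,y0,y1=box;c=S[y0:y1,x0:x1];hsv=cv2.cvtColor(c,cv2.COLOR_BGR2HSV)
    return c,hsv
s=telemetry.observe();M=R.from_quat(s["tcp_rot"]).as_matrix();print(s["time"],s["eef_pos"],s["ft_force"],s["wrist_torque"],s["gripper_width"],s["joint_pos"])
g=s["eef_pos"]+np.array([0,0,.059]);a=-M[:,0];z=np.array([0,0,1.]);S,K,P=grab("scene")
for th in range(0,100,15):
    c,q=np.cos(np.radians(th)),np.sin(np.radians(th));ax=c*a-q*z
    print(th,"base",proj(K,P,g-.012*ax),"mouth",proj(K,P,g+.08*ax))
u,v=proj(K,P,g-[0,0,.03]).astype(int)
x0=max(0,u-64);y0=max(0,v-48);cv2.imwrite("pics/tmp.png",cv2.resize(S[y0:y0+96,x0:x0+128],(800,600),interpolation=2));print("crop",x0,y0,6.25)
E
python3 tilt.py
```

```text
9.5 [0.4715 0.3063 0.1962] [-0.7704 -0.6321 -0.4876] [-0.0242  0.0444 -0.0115] 0.0502682900813453 [ 0.485   0.031   1.5856 -0.0001  1.5287 -0.8077]
0 base [331.5963  49.4013] mouth [351.6759  73.8135]
15 base [331.8615  48.4557] mouth [349.5184  79.8345]
30 base [332.2821  47.7787] mouth [346.3872  83.7754]
45 base [332.8306  47.4185] mouth [342.5477  85.4772]
60 base [333.4704  47.4024] mouth [338.2855  84.9465]
75 base [334.1579  47.7341] mouth [333.8833  82.3236]
90 base [334.8456  48.3929] mouth [329.6057  77.8485]
crop 268 14 6.25
```

View pics/tmp.png

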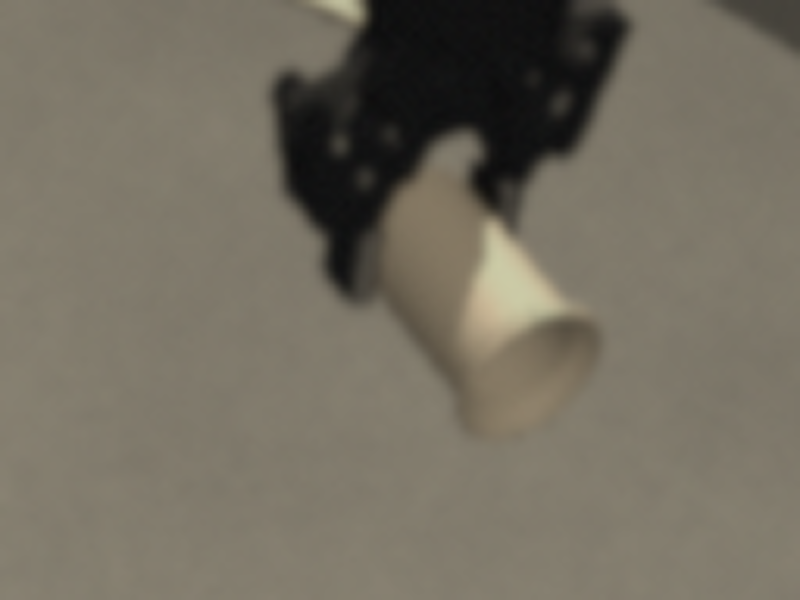

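Tilt is about 0°: the mouth is seen at px (353,74), against (352,74) predicted for level. Next I lower beside the post so that the lower lip is just under the post top, then creep forward until contact.

>>> jog_arm --deltas '[[[0.4,1,0.5,3,0],[0.4,0,0,4,0],[0.4,0,0,4,0],[0.4,0,0,3,0],[0.4,0,0,0.8,0]]]'

```text
time: 10.05
eef_pos: [0.4615, 0.3111, 0.0455]
tcp_rot: [0.14, 0.99, -0.002, -0.003]
ft_force: [-1.0, -0.3, -1.1]
gripper_width: 0.0502
```

>>> jog_arm --deltas '[[[0.4,0,0,0,0],[0.4,0,0,0,0],[0.4,-0.5,0,0,0],[0.4,-0.5,0,0,0],[0.4,0,0,0,0]]]'

```text
time: 10.55
eef_pos: [0.4759, 0.3116, 0.0516]
tcp_rot: [0.14, 0.99, 0.001, 0.001]
ft_force: [0.1, -0.7, -1.2]
gripper_width: 0.0499
```

>>> jog_arm --deltas '[[[0.4,-0.3,0,0,0],[0.4,-0.3,0,0,0],[0.4,0,0,0,0]]]'

```text
time: 10.85
eef_pos: [0.4761, 0.3111, 0.0497]
tcp_rot: [0.139, 0.99, 0.0, -0.004]
ft_force: [-18.0, 5.3, 6.1]
gripper_width: 0.0499
```

Contact at 18 N. Now following the arc.

>>> jog_arm --deltas '[[[0.4,-0.3,0,-0.7,0],[0.4,-0.35,0,-0.7,0],[0.4,-0.4,0,-0.6,0],[0.4,0,0,0,0]]]'

```text
time: 11.25
eef_pos: [0.4891, 0.3076, 0.0713]
tcp_rot: [0.139, 0.99, 0.0, -0.001]
ft_force: [-9.6, 1.9, 4.6]
gripper_width: 0.0503
```

```bash
cat > tilt2.py <<'E'
from h import *
np.set_printoptions(precision=4,suppress=True)
s=telemetry.observe();M=R.from_quat(s["tcp_rot"]).as_matrix();print(s["time"],s["eef_pos"],s["ft_force"],s["wrist_torque"],s["gripper_width"])
g=s["eef_pos"]+np.array([0,0,.059]);a=-M[:,0];y=M[:,1]
W,K,P=grab("wrist");S,Ks,Ps=grab("scene");np.savez("t.npz",W=W,S=S)
# base-disc outline as the wrist camera sees it, for each tilt: top (v min) and bottom (v max) rows
for th in range(0,91,15):
    c,q=np.cos(np.radians(th)),np.sin(np.radians(th));ax=c*a-q*np.array([0,0,1.]);n=q*a+c*np.array([0,0,1.])
    f=np.array([proj(K,P,g-.012*ax+.025*(n*np.cos(t)+y*np.sin(t))) for t in np.linspace(0,6.28,40)])
    print(th,"base rows",f[:,1].min(),f[:,1].max(),"mouth in scene",proj(Ks,Ps,g+.08*ax))
col=cv2.cvtColor(W,cv2.COLOR_BGR2GRAY)[:,232:258].mean(1);print("wrist column grey",[(i,int(col[i])) for i in range(150,330,5)])
E
python3 tilt2.py
```

```text
11.25 [0.4891 0.3076 0.0713] [-9.5565  1.9047  4.6096] [ 0.2552  1.629  -0.0467] 0.05034335967214373
0 base rows 226.54899030756263 281.3819771597419 mouth in scene [348.4938 115.2983]
15 base rows 218.89807243745815 300.7632753145734 mouth in scene [346.5678 120.1556]
30 base rows 214.06358707827167 317.4653013150067 mouth in scene [343.7452 123.0927]
45 base rows 212.70714279490733 329.7494420427613 mouth in scene [340.2627 124.0025]
60 base rows 215.46191479222549 336.7163489699879 mouth in scene [336.3784 122.9234]
75 base rows 222.7912245922137 338.3204930201951 mouth in scene [332.3512 120.0106]
90 base rows 234.77932585216502 335.1453471854117 mouth in scene [328.4262 115.507 ]
wrist column grey [(150, 150), (155, 153), (160, 150), (165, 149), (170, 153), (175, 153), (180, 151), (185, 150), (190, 150), (195, 152), (200, 149), (205, 129), (210, 111), (215, 110), (220, 100), (225, 163), (230, 163), (235, 163), (240, 164), (245, 164), (250, 164), (255, 164), (260, 163), (265, 163), (270, 151), (275, 137), (280, 128), (285, 128), (290, 128), (295, 128), (300, 128), (305, 142), (310, 141), (315, 141), (320, 141), (325, 141)]
```

The beaker is rotating: base rim at row ≈303, so about 15° of tilt. Continuing along the arc.

>>> jog_arm --deltas '[[[0.4,-0.5,0,-0.55,0],[0.4,-0.5,0,-0.55,0],[0.4,-0.5,0,-0.5,0],[0.4,-0.6,0,-0.4,0],[0.4,-0.6,0,-0.4,0]]]'

```text
time: 11.85
eef_pos: [0.5162, 0.2994, 0.0945]
tcp_rot: [0.139, 0.99, 0.0, -0.0]
ft_force: [-3.5, 0.6, 0.1]
gripper_width: 0.05
```

>>> jog_arm --deltas '[[[0.4,-0.6,0,-0.3,0],[0.4,0,0,0,0]]]'

```text
time: 12.05
eef_pos: [0.5229, 0.2974, 0.0977]
tcp_rot: [0.14, 0.99, 0.0, 0.0]
ft_force: [-3.9, -0.1, 2.2]
gripper_width: 0.0497
```

```bash
python3 tilt2.py
```

```text
12.05 [0.5229 0.2974 0.0977] [-3.9199 -0.0652  2.1603] [0.0443 0.6622 0.0133] 0.04970479457744602
0 base rows 226.72797841557468 281.965138668251 mouth in scene [357.7023 117.6916]
15 base rows 219.10640271031244 301.3487312401487 mouth in scene [355.5564 122.6834]
30 base rows 214.31280477178495 318.0326007631173 mouth in scene [352.4802 125.6838]
45 base rows 213.00774042247355 330.28221241871483 mouth in scene [348.7309 126.5881]
60 base rows 215.82192990919006 337.2035617876707 mouth in scene [344.5854 125.4419]
75 base rows 223.21445004453253 338.75631300335255 mouth in scene [340.3184 122.4105]
90 base rows 235.26350933192208 335.52823061479734 mouth in scene [336.1876 117.7476]
wrist column grey [(150, 146), (155, 147), (160, 145), (165, 145), (170, 145), (175, 137), (180, 159), (185, 192), (190, 194), (195, 111), (200, 195), (205, 172), (210, 159), (215, 184), (220, 195), (225, 195), (230, 195), (235, 195), (240, 196), (245, 196), (250, 196), (255, 196), (260, 196), (265, 195), (270, 169), (275, 141), (280, 142), (285, 142), (290, 142), (295, 143), (300, 143), (305, 143), (310, 143), (315, 143), (320, 143), (325, 143)]
```

Tilt is about 45°. Continuing to about 75–90°.

>>> jog_arm --deltas '[[[0.4,-0.7,0,-0.25,0],[0.4,-0.7,0,-0.25,0],[0.4,-0.7,0,-0.2,0],[0.4,-0.7,0,-0.1,0],[0.4,-0.7,0,0,0]]]'

```text
time: 12.65
eef_pos: [0.556, 0.2878, 0.1052]
tcp_rot: [0.139, 0.99, -0.0, -0.0]
ft_force: [-3.5, 0.3, -0.3]
gripper_width: 0.0499
```

>>> jog_arm --deltas '[[[0.4,-0.7,0,0,0],[0.4,-0.6,0,0,0],[0.4,-0.6,0,0.1,0],[0.4,0,0,0,0]]]'

```text
time: 13.05
eef_pos: [0.5745, 0.2825, 0.104]
tcp_rot: [0.14, 0.99, -0.0, 0.0]
ft_force: [-2.3, -0.3, -0.4]
gripper_width: 0.05
```

```bash
python3 tilt2.py
```

```text
13.05 [0.5745 0.2825 0.104 ] [-2.2943 -0.2547 -0.407 ] [0.0507 0.5709 0.0361] 0.05000795186251706
0 base rows 226.69874391134428 281.87001124502075 mouth in scene [370.2395 131.4663]
15 base rows 219.07239884058646 301.25320224022937 mouth in scene [367.8178 136.3691]
30 base rows 214.272148252902 317.940004705037 mouth in scene [364.4326 139.2083]
45 base rows 212.95871862895075 330.1952227889409 mouth in scene [360.3653 139.8967]
60 base rows 215.7632290901837 337.1239831816297 mouth in scene [355.9144 138.4998]
75 base rows 223.1454467713694 338.68510396370345 mouth in scene [351.3728 135.2021]
90 base rows 235.18456397557136 335.4656493375164 mouth in scene [347.012 130.275]
wrist column grey [(150, 205), (155, 206), (160, 116), (165, 105), (170, 110), (175, 119), (180, 124), (185, 189), (190, 190), (195, 107), (200, 107), (205, 108), (210, 108), (215, 108), (220, 108), (225, 109), (230, 107), (235, 208), (240, 205), (245, 205), (250, 204), (255, 204), (260, 204), (265, 204), (270, 195), (275, 144), (280, 145), (285, 145), (290, 145), (295, 145), (300, 145), (305, 144), (310, 145), (315, 145), (320, 144), (325, 144)]
```

Tilt is about 87–90° (base edge at row 233). The contact geometry puts the post about 11 mm behind the beaker axis. I'll shift back and lower gently, watching forces.

>>> jog_arm --deltas '[[[0.4,0.5,0,0,0],[0.4,0.55,0,0,0],[0.4,0,0,0,0]]]'

```text
time: 13.45
eef_pos: [0.563, 0.2862, 0.1044]
tcp_rot: [0.139, 0.99, 0.0, 0.0]
ft_force: [0.2, 0.6, -2.3]
gripper_width: 0.05
```

>>> jog_arm --deltas '[[[0.4,0,0,0.5,0],[0.4,0,0,0.5,0],[0.4,0,0,0,0]]]'

```text
time: 13.75
eef_pos: [0.5629, 0.2853, 0.0928]
tcp_rot: [0.139, 0.99, -0.001, -0.001]
ft_force: [0.4, -0.0, -1.1]
gripper_width: 0.05
```

>>> jog_arm --deltas '[[[0.4,0,0,0.4,0],[0.4,0,0,0.4,0],[0.4,0,0,0,0]]]'

```text
time: 14.05
eef_pos: [0.5631, 0.2854, 0.0852]
tcp_rot: [0.139, 0.99, -0.0, -0.001]
ft_force: [-0.6, -0.5, -1.2]
gripper_width: 0.0501
```

```bash
python3 tilt2.py|head -1; python3 - <<'E'
from h import *
d=np.load("t.npz");o=np.hstack([cv2.resize(d["W"],(400,300)),cv2.resize(d["S"][70:190,280:440],(400,300),interpolation=2)])
cv2.imwrite("pics/p1.png",o)
E
```

```text
14.05 [0.5631 0.2854 0.0852] [-0.6456 -0.5392 -1.1778] [ 0.0532 -0.0154 -0.0115] 0.05009460739942716
```

View pics/p1.png

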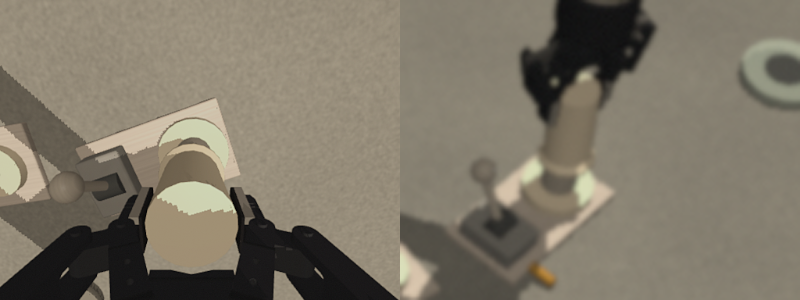

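The beaker is mouth down with the post inside it, around (575,180) in the right panel, and no side force. Lowering on.

>>> jog_arm --deltas '[[[0.4,0,0,0.4,0],[0.4,0,0,0.4,0],[0.4,0,0,0.4,0],[0.4,0,0,0,0]]]'

```text
time: 14.55
eef_pos: [0.5628, 0.286, 0.0731]
tcp_rot: [0.139, 0.99, 0.0, -0.001]
ft_force: [-1.9, 4.0, -3.1]
gripper_width: 0.05
```

>>> jog_arm --deltas '[[[0.4,0,0,0.4,0],[0.4,0,0,0.4,0],[0.4,0,0,0.4,0],[0.4,0,0,0,0]]]'

```text
time: 14.95
eef_pos: [0.5631, 0.2858, 0.0612]
tcp_rot: [0.139, 0.99, -0.0, -0.001]
ft_force: [-2.3, 4.1, -3.3]
gripper_width: 0.0501
```

>>> jog_arm --deltas '[[[0.4,0,0,0.3,0],[0.4,0,0,0.3,0],[0.4,0,0,0.3,0],[0.4,0,0,0,0]]]'

```text
time: 15.35
eef_pos: [0.5634, 0.2857, 0.0526]
tcp_rot: [0.139, 0.99, -0.0, -0.0]
ft_force: [-1.7, 3.4, -3.0]
gripper_width: 0.0501
```

>>> jog_arm --deltas '[[[0.4,0,0,0.2,0],[0.4,0,0,0.2,0],[0.4,0,0,0,0]]]'

```text
time: 15.65
eef_pos: [0.5635, 0.2857, 0.0489]
tcp_rot: [0.139, 0.99, -0.0, -0.0]
ft_force: [-3.1, 2.8, -1.3]
gripper_width: 0.05
```

>>> jog_arm --deltas '[[[0.4,0.05,0.1,0.2,0],[0.4,0,0,0.1,0],[0.4,0,0,0,0]]]'

```text
time: 15.95
eef_pos: [0.5633, 0.2864, 0.0458]
tcp_rot: [0.139, 0.99, -0.0, -0.0]
ft_force: [-1.7, 0.9, -0.1]
gripper_width: 0.0501
```

>>> jog_arm --deltas '[[[0.4,0,0,0.1,0],[0.4,0,0,0.1,0],[0.4,0,0,0,0]]]'

```text
time: 16.25
eef_pos: [0.5633, 0.2867, 0.044]
tcp_rot: [0.139, 0.99, -0.0, -0.0]
ft_force: [-1.8, 0.7, -1.0]
gripper_width: 0.0498
```

>>> jog_arm --deltas '[[[0.4,0,0,0.1,0],[0.4,0,0,0.1,0],[0.4,0,0,0,0]]]'

```text
time: 16.55
eef_pos: [0.5634, 0.2868, 0.042]
tcp_rot: [0.139, 0.99, -0.0, -0.0]
ft_force: [-2.1, 1.1, -1.2]
gripper_width: 0.0498
```

>>> jog_arm --deltas '[[[0.4,0,0,0.1,0],[0.4,0,0,0.1,0],[0.4,0,0,0,0]]]'

```text
time: 16.85
eef_pos: [0.5644, 0.2867, 0.0415]
tcp_rot: [0.139, 0.99, 0.0, 0.001]
ft_force: [-1.7, -1.6, 6.0]
gripper_width: 0.0498
```

>>> jog_arm --deltas '[[[0.4,0,0,0.1,0],[0.4,0,0,0,0]]]'

```text
time: 17.05
eef_pos: [0.565, 0.2866, 0.0413]
tcp_rot: [0.139, 0.99, 0.0, 0.002]
ft_force: [-2.1, -3.2, 9.4]
gripper_width: 0.05
```

The rim is on the seat (9 N). I'll relax, open and rise.

>>> jog_arm --deltas '[[[0.4,0,0,-0.15,0],[0.62,0,0,0,0],[0.7,0,0,0,0],[0.8,0,0,0,0],[0.8,0,0,0,0]]]'

```text
time: 17.55
eef_pos: [0.5633, 0.2868, 0.0404]
tcp_rot: [0.139, 0.99, -0.0, -0.0]
ft_force: [-0.1, 0.3, 0.1]
gripper_width: 0.0684
```

>>> jog_arm --deltas '[[[0.8,0,0,-2,0],[0.8,0,0,-4,0],[0.8,0,0,-4,0],[0.8,0,0,-4,0],[0.8,0,0,0,0]]]'

```text
time: 18.05
eef_pos: [0.5672, 0.2884, 0.189]
tcp_rot: [0.139, 0.99, 0.003, 0.005]
ft_force: [-0.4, 0.3, 0.9]
gripper_width: 0.0685
```

```bash
python3 - <<'E'
from h import *
np.set_printoptions(precision=4,suppress=True)
s=telemetry.observe();print(s["time"],s["eef_pos"],s["ft_force"],s["gripper_width"],s["joint_pos"])
W,K,P=grab("wrist");np.savez("f.npz",W=W,K=K,P=P);S,Ks,Ps=grab("scene");T,Kt,Pt=grab("top");np.savez("f2.npz",S=S,K=Ks,P=Ps)
M=R.from_quat(s["tcp_rot"]).as_matrix()
for n,p in dict(seat=[.564,.286,.022],basetop=[.564,.286,.114],ball=[.5365,.187,.0934]).items():print(n,"wrist",proj(K,P,p),"scene",proj(Ks,Ps,p))
cv2.imwrite("pics/p2.png",np.hstack([cv2.resize(W,(400,300)),cv2.resize(S[70:190,280:440],(400,300),interpolation=2)]))
E
```

```text
18.05 [0.5672 0.2884 0.189 ] [-0.4432  0.3414  0.897 ] 0.06851212361573968 [ 0.3899  0.2162  1.3984 -0.      1.5149 -0.9015]
seat wrist [240.3543 162.0268] scene [341.3238 142.2523]
basetop wrist [239.6659 184.8947] scene [346.9665 119.1254]
ball wrist [131.1612 179.6922] scene [310.6196 137.6427]
```

View pics/p2.png

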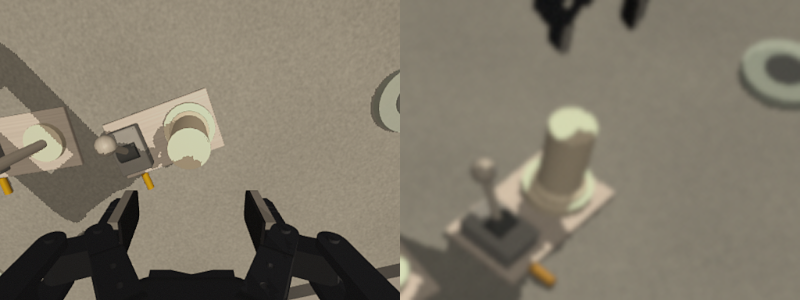

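The beaker stands upright and seated on the stout post. The lever ball is at wrist px (135.7,185.6) and scene px (313,138).

```bash
python3 - <<'E'
from h import *
np.set_printoptions(precision=4,suppress=True)
d=np.load("f.npz");e=np.load("f2.npz")
def line(K,P,u,v):
    v_=P[:3,:3]@np.linalg.solve(K,[u,v,1.]);return P[:3,3],v_/np.linalg.norm(v_)
A=np.zeros((3,3));b=np.zeros(3)
for K,P,u,v in((d["K"],d["P"],135.7,185.6),(e["K"],e["P"],313.2,138)):
    o,n=line(K,P,u,v);Q=np.eye(3)-np.outer(n,n);A+=Q;b+=Q@o;print(ray(K,P,u,v,.093))
print(np.linalg.solve(A,b))
s=telemetry.observe();print(s["eef_pos"],R.from_quat(s["tcp_rot"]).as_matrix()[:,:2].T)
E
```

```text
[0.5432 0.1887 0.093 ]
[0.5414 0.1914 0.093 ]
[0.5427 0.1898 0.0955]
[0.5633 0.2868 0.1804] [[-0.9612  0.2758  0.    ]
 [ 0.2758  0.9612 -0.0001]]
```

>>> jog_arm --deltas '[[[0.4,1.3,-3.8,0,-6],[0.2,0,0,0,0],[0,0,0,0,0],[0,0,0,0,0],[0,0,0,0,0]]]'

```text
time: 18.7
eef_pos: [0.5409, 0.2545, 0.1808]
tcp_rot: [0.087, 0.996, 0.0, 0.0]
ft_force: [-0.6, -0.2, -0.3]
gripper_width: 0.0002
```

```bash
python3 - <<'E'
from h import *
s=telemetry.observe();M=R.from_quat(s["tcp_rot"]).as_matrix();print(s["eef_pos"],M[:,:2].T,100*M.T@(np.array([.495,.188,.033])-s["eef_pos"]))
E
```

```text
[0.54094312 0.25445371 0.18078607] [[-9.84719350e-01  1.74148228e-01 -4.42173212e-04]
 [ 1.74148052e-01  9.84719396e-01  4.09458995e-04]] [ 3.37336323 -7.34996734 14.77410824]
```

>>> jog_arm --deltas '[[[0,1.7,-3.7,0,0],[0,1.7,-3.6,0,0],[0,0,0,0,-6.5],[0,0,0,0,-6.5],[0,0,0,0,0]]]'

```text
time: 19.2
eef_pos: [0.4948, 0.1882, 0.1812]
tcp_rot: [-0.027, 1.0, 0.0, 0.001]
ft_force: [-0.3, -0.6, 1.2]
gripper_width: 0.0001
```

>>> jog_arm --deltas '[[[0,0,0,3,0],[0,0,0,4,0],[0,0,0,4,0],[0,0,0,3,0],[0,0,0,0.8,0]]]'

```text
time: 19.7
eef_pos: [0.4914, 0.1875, 0.0287]
tcp_rot: [-0.025, 1.0, -0.001, -0.003]
ft_force: [-0.8, -0.2, 0.1]
gripper_width: 0.0
```

>>> jog_arm --deltas '[[[0,0,0,0,0],[0,0,0,0,0]]]'

```text
time: 19.9
eef_pos: [0.4957, 0.1885, 0.0346]
tcp_rot: [-0.026, 1.0, 0.0, 0.001]
ft_force: [0.5, 0.1, 0.4]
gripper_width: -0.0001
```

```bash
cat > st.py <<'E'
from h import *
np.set_printoptions(precision=4,suppress=True)
s=telemetry.observe();M=R.from_quat(s["tcp_rot"]).as_matrix();print(s["time"],s["eef_pos"],M[:,:2].T,s["ft_force"])
W,K,P=grab("wrist");np.savez("l.npz",W=W,K=K,P=P)
print("ball",proj(K,P,[.5425,.190,.093]),"tip40",proj(K,P,s["eef_pos"]+[0,0,.04]))
c=cv2.circle
E
python3 st.py
```

```text
19.9 [0.4957 0.1885 0.0346] [[-0.9987 -0.0511 -0.0024]
 [-0.0511  0.9987  0.0006]] [0.5451 0.0532 0.4495]
ball [241.8884 350.7943] tip40 [243.5896 252.0646]
```

>>> jog_arm --deltas '[[[0,-1,0,0,0],[0,-1,0,0,0],[0,-1,0,0,0],[0,-1,0,0,0]]]'

```text
time: 20.35
eef_pos: [0.5354, 0.19, 0.0331]
tcp_rot: [-0.026, 1.0, 0.0, 0.0]
ft_force: [-1.7, -0.3, 1.7]
gripper_width: 0.0004
```

>>> jog_arm --deltas '[[[0,-1,0,0,0],[0,-1,0,0,0],[0,-1,0,0,0],[0,0,0,0,0]]]'

```text
time: 20.75
eef_pos: [0.5657, 0.1915, 0.0328]
tcp_rot: [-0.026, 1.0, 0.0, 0.0]
ft_force: [0.6, -0.3, -0.0]
gripper_width: -0.0
```

>>> jog_arm --deltas '[[[0,-0.5,0,0,0],[0,-0.5,0,0,0],[0,0,0,0,0]]]'

```text
time: 21.05
eef_pos: [0.5744, 0.1921, 0.0326]
tcp_rot: [-0.026, 1.0, -0.0, -0.0]
ft_force: [-0.0, 0.1, 0.1]
gripper_width: -0.0001
```

>>> jog_arm --deltas '[[[0,-0.5,0,0,0],[0,-0.4,0,0,0],[0,0,0,0,0]]]'

```text
time: 21.35
eef_pos: [0.5811, 0.1925, 0.0321]
tcp_rot: [-0.026, 1.0, -0.0, -0.002]
ft_force: [-10.5, -1.1, 5.2]
gripper_width: -0.0005
```

>>> jog_arm --deltas '[[[0,-0.3,0,0,0],[0,-0.3,0,0,0],[0,0,0,0,0]]]'

```text
time: 21.65
eef_pos: [0.5818, 0.1924, 0.0316]
tcp_rot: [-0.026, 1.0, -0.001, -0.008]
ft_force: [-33.9, -3.8, 22.7]
gripper_width: -0.0002
```

```bash
cat > ball.py <<'E'
from h import *
np.set_printoptions(precision=4,suppress=True)
s=telemetry.observe();print(s["eef_pos"],s["ft_force"])
S,K,P=grab("scene")
np.savez("b.npz",S=S)
x=np.array([.9985,.055,0]);piv=np.array([.5425,.190,.032])+.0336*x
o=np.load("f2.npz")["S"]
D=cv2.absdiff(S,o).max(2)
for a in(-.5,0,.25,.35,.5):
    p=piv+.07*(np.sin(a)*x+np.cos(a)*np.array([0,0,1]));u,v=proj(K,P,p).round().astype(int);print(a+.5,u,v,"now",S[v,u],"before",o[v,u],"diff",D[v-3:v+4,u-3:u+4].mean())
u0=300;v0=120;g=cv2.cvtColor(S,cv2.COLOR_BGR2GRAY)
for v in range(120,166,3):print(v,g[v,300:345:3])
E
python3 ball.py
```

```text
[0.5818 0.1924 0.0316] [-33.9156  -3.7874  22.7414]
0.0 313 138 now [59 65 68] before [100 114 123] diff 45.755102040816325
0.5 324 144 now [20 21 20] before [167 191 210] diff 177.3877551020408
0.75 329 148 now [56 62 66] before [ 90 106 116] diff 73.6938775510204
0.85 331 150 now [ 84  97 105] before [ 83  99 109] diff 24.551020408163264
1.0 333 154 now [ 99 113 122] before [ 91 105 115] diff 13.673469387755102
120 [132 133 136 133 133 130  47  18  19  21  19  21  22  19  20]
123 [132 134 134 134 132 133  86  20  19  19  20  19  22  20  19]
126 [134 132 132 132 133 132  97  18  18  19  20  21  19  21  20]
129 [132 131 129 131 132 131  50  22  20  21  20  21  20  19  30]
132 [128 130 129 131 130 124  45  38  21  18  23  21  20  23  72]
135 [129 129 131 132 130 114  57  29  18  18  18  18  18  46 103]
138 [128 132 128 113  66  58  47  25  17  18  17  21  49  86 107]
141 [129 127 128  82  46  49  40  32  21  17  19  35  90 103 109]
144 [130 129 131 127  90  36  23  25  21  17  50  99 111 106 110]
147 [129 129 127 129 130 119  57  20  18  38  66 120 127 124 118]
150 [129 129 129 131 143 147 139  42  22  70  91 114 153 125 131]
153 [129 130 133 148 145 143 140  72  35  76 100 118 144 121 124]
156 [131 142 149 145 145 130  84  76  76  81  91 101 105 110 111]
159 [159 161 115 143 132  73  61  73  74  77  90 108 109 110 142]
162 [179 139  68 100 127  76  45  50  73  84  84 111 148 168 195]
165 [102 109  87  67  82  88  72  73  83  90 117 100 185 198 194]
```

The hard stop came at x≈0.582, just where the full swing should end. Backing off and up.

>>> jog_arm --deltas '[[[0,1.5,0,0,0],[0,3,0,0,0],[0,4,0,0,0],[0,0,0,-4,0],[0,0,0,-4,0]]]'

```text
time: 22.2
eef_pos: [0.4996, 0.1874, 0.1098]
tcp_rot: [-0.026, 1.0, -0.001, -0.004]
ft_force: [1.9, -0.2, 1.7]
gripper_width: -0.0001
```

>>> jog_arm --deltas '[[[0,0,0,-4,0],[0,4,0,-4,0],[0,4,0,0,0],[0,0,0,0,0],[0,0,0,0,0]]]'

```text
time: 22.7
eef_pos: [0.4292, 0.1847, 0.1887]
tcp_rot: [-0.026, 1.0, 0.0, 0.001]
ft_force: [0.5, -0.5, -0.5]
gripper_width: -0.0001
```

```bash
cat >> ball.py <<'E'
# ball seen in the difference to the earlier picture, lever shut / open
m=(D>25).astype(np.uint8);n,l,st,c=cv2.connectedComponentsWithStats(m)
print([(st[i],c[i].round(1)) for i in range(1,n) if st[i,4]>15 and 290<c[i][0]<370 and 100<c[i][1]<180])
bk=(cv2.cvtColor(S,cv2.COLOR_BGR2GRAY)[105:155,335:360].astype(int)-cv2.cvtColor(o,cv2.COLOR_BGR2GRAY)[105:155,335:360]);print("beaker region mean|diff|",abs(bk).mean())
W,Kw,Pw=grab("wrist");T,Kt,Pt=grab("top");gt=cv2.cvtColor(T,cv2.COLOR_BGR2GRAY);print("top expected ball",proj(Kt,Pt,piv+[.0336,.002,.0614]),"seat/base",proj(Kt,Pt,[.564,.286,.114]))
for v in range(182,210,2):print(v,gt[v,140:200:3])
E
python3 ball.py
```

```text
[0.4292 0.1847 0.1887] [ 0.4521 -0.5192 -0.4976]
0.0 313 138 now [108 123 129] before [100 114 123] diff 22.26530612244898
0.5 324 144 now [163 186 205] before [167 191 210] diff 4.673469387755102
0.75 329 148 now [ 94 110 120] before [ 90 106 116] diff 12.489795918367347
0.85 331 150 now [127 147 159] before [ 83  99 109] diff 26.244897959183675
1.0 333 154 now [113 130 140] before [ 91 105 115] diff 24.20408163265306
120 [126 126 128 126 126 127 127 127 127 128 129 130 128 152 206]
123 [126 126 127 127 126 128 126 127 128 128 126 127 124 109 192]
126 [126 125 125 125 125 126 126 127 128 127 127 127 121  86 115]
129 [125 124 122 123 125 128 126 127 127 128 129 128 120  88  97]
132 [122 123 123 125 123 124 125 126 127 126 128 154 139  90  99]
135 [122 123 124 124 124 125 124 124 125 128 170 200 119  93 100]
138 [123 125 122 123 123 124 126 126 133 171 202 182  93  96 102]
141 [123 121 122 122 122 122 123 137 181 183 203 139  89  97 104]
144 [123 122 124 123 124 123 146 183 189 166 176 115 106 100 104]
147 [123 122 120 122 124 143 181 189 190 154 117 127 121 118 113]
150 [122 122 123 
[... 1213 characters left out ...]
 77]
194 [170 175 175 174 165  74  67  82 108  90  99  97 137 132  83  76  72  70
 103  79]
196 [174 177 176 172 152  68  65  84 103  92  97 102 151 133  80  66  63  61
  99  83]
198 [176 175 175 172 113  65  67  88 104  91 100 113 159 135  85  72  76  79
 108  83]
200 [175 174 171 136  72  66  69  90 107  90 100 146 165 131 119 120 119 121
 123  87]
202 [171 148 118  73  68  70  77 102 116 109 137 164 163 135 129 124 122 126
 128  88]
204 [173 168 127  90  66  79  66  96 125 145 163 166 168 133 126 128 124 125
 123  88]
206 [167 175 155 102  67  89  65  59 100 162 168 170 169 129 123 124 116 111
 110  94]
208 [168 168 124  83  79  96  68  51  96 166 170 168 167 146 120 125 131 131
 145 158]
```

```bash
python3 - <<'E'
from h import *
np.set_printoptions(precision=4,suppress=True,linewidth=200)
S,K,P=grab("scene");T,Kt,Pt=grab("top");o=np.load("f2.npz")["S"];t0=np.load("top0.npz")["im"]
for n,now,old,KK,PP,b in(("scene",S,o,K,P,(300,350,125,170)),("top",T,t0,Kt,Pt,(172,200,165,215))):
    x0,x1,y0,y1=b;f=8
    for nm,I in(("now",now),("old",old)):
        c=cv2.resize(cv2.cvtColor(I[y0:y1,x0:x1],cv2.COLOR_BGR2GRAY),None,fx=f,fy=f,interpolation=2)
        h=cv2.HoughCircles(c,cv2.HOUGH_GRADIENT,1,20,param1=60,param2=12,minRadius=int(2.2*f),maxRadius=int(4.8*f) if n=="top" else int(5.5*f))
        if h is not None:
            for u,v,r in h[0][:4]:
                q=(u/f+x0,v/f+y0);print(n,nm,q,r/f,ray(KK,PP,*q,.093))
g=cv2.cvtColor(T,cv2.COLOR_BGR2GRAY)
for v in range(168,188):print(v,g[v,174:194])
E
```

```text
scene old (np.float32(300.3125), np.float32(159.6875)) 3.2 [0.5697 0.1194 0.093 ]
168 [107 111 111 113 108 107 112 113 115 112 113 111 113 118 108  92  87  99 107 113]
169 [111 110 109 110 109 110 112 109 112 112 114 113 116 118 104  89  82  92 107 113]
170 [109 109 110 109 108 108 111 110 112 111 112 113 112 117 106  91  81  92 106 109]
171 [110 107 109 111 110 113 110 112 113 109 107 111 113 121 111  90  74  84  96 109]
172 [111 111 112 108 113 112 112 108 111 106 108 103 115 117 112  92  77  82  97 108]
173 [112 114 110 109 111 110 114 109 107 106  98  97 108 114 113  95  75  80  97 107]
174 [112 110 111 111 112 113 112 113 114 110  99 100 102 113 113  96  77  76  96 105]
175 [113 115 113 111 112 114 122 126 123 121 113 104 102 108 107  95  79  79  93 104]
176 [109 109 113 108 114 122 131 136 139 132 122 114  99 100  94  92  76  79  94 107]
177 [113 112 112 114 118 126 141 149 147 141 130 119 102  92  88  93  87  93 104 121]
178 [114 118 121 126 125 131 144 151 149 142 132 120 105  90 101 114 119 126 136 140]
179 [133 134 139 141 138 133 141 142 145 140 130 119 102  95 112 136 147 150 152 150]
180 [152 155 158 154 145 137 136 139 137 134 126 112  96  96 120 138 148 146 148 142]
181 [161 161 163 157 144 129 123 127 128 123 115 101  95  97 115 130 125 120 117 115]
182 [167 162 162 155 141 124 116 113 111 109 102  90  90 100 112 117 104  92  88  82]
183 [162 163 158 152 135 124 118 112 105  96  93  85  87  99 119 113  99  83  76  72]
184 [164 163 161 149 136 125 120 120 114 104  97  92  88 103 115 116 101  83  73  77]
185 [162 163 160 145 134 125 123 125 121 115 104  93  90 102 112 113  96  78  74  83]
186 [158 162 156 145 131 124 123 126 119 118 110  99  91  96 108 101  90  73  79  91]
187 [153 160 159 146 129 123 124 128 121 120 112 104  89  93  96  93  81  76  87 102]
```

The ball now sits at top px ≈(182.5,178.5), against (182.3,177.3) expected for fully open. The push direction at the stop also matches a stick leaning 0.5 rad forward. Handing in.

```bash
python3 -c "
from workcell import job
print(job.close_job())"
```

```text
the job is handed in; nothing more can be done
None
```

The beaker is mouth down on the stout post with its rim on the white seat, and that stand's nitrogen lever is fully over to the far side. I handed the job in about 23 s into the 72 s allowed. The hand-in gives no verdict, so this rests on my own checks.

- **Turning the beaker:** I gripped it near its base with 20 N and carried it level to the stand. I pushed its lower lip against the stout post until it tipped mouth down in the grip, then centred it over the post. I lowered it in small steps until the seat pushed back with about 9 N, and let go.
- **Lever:** I pushed the lever over with the closed fingers until it met a firm stop, which read 34 N sideways and 23 N upwards. That is just under the 40 N limit if only the sideways part counts, but about 41 N combined. This was fingertip contact, not the arm or the gripper's body. I then backed the arm clear.

**Final checks**
- The last picture I viewed, taken before the lever push, shows the beaker upright and seated. Afterwards I checked only pixel values. The beaker area looked nearly the same, apart from a small patch at its top edge that I put down to a shadow change.
- The lever ball is within about 1 pixel of its fully open position in the top view, and the direction of force at the stop fits a fully leaned lever. An automatic circle search for the ball in the last pictures found nothing, so I placed it by hand from pixel brightness.
- I never moved towards the other stand's lever or the things standing about, but I did not measure them again at the end.

**Disagreement with the description:** the fingertips ended about 45 mm short of the reported tool point, not at it. My first grasp closed on the top of the beaker for this reason. I released it, went lower and gripped again.

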